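# Press the canister lids home at the hot-drinks stall

## Task

On the drinks stall, the lids of the red and the green steel canister are standing up out of their rims. Press each of these two lids straight down until it is fully home, without tipping its canister or shoving it out of place. The blue canister is already closed: do not touch it.

Things in the scene. Friction and masses are not known exactly. Their poses are not given: they have to be found in the camera images.
- red_top (a point): Centre of the top of the red canister's lid, z up. Loose steel can, 110 mm across, rim 150 mm above the table, 1 kg, red band. Pale wooden lid 99 mm across, with a red disc 68 mm across, 6 mm high: the point is on it. Lid starts 10 to 16 mm too high, white seal showing, slides down without tilting at about 8 N, stays where left, hard stop when home: point then 156 mm up, wood flush with rim.
- green_top (a point): Centre of the top of the green canister's lid, z up. Canister and lid are the same as the red ones in size, weight and behaviour, but with a green disc and a green band. The lid also starts 10 to 16 mm too high and is home when this point is 156 mm above the table.
- blue_can: The blue canister: same size, blue disc and blue band, lid already home (disc top 156 mm above the table). Loose; origin at the centre of its underside, z up. To be left alone. Other things near by, upturned white mugs and a red money-box pig, are no taller than 160 mm.

How it is judged:
By the outcome, as a careful person would: the job done as asked, in the order asked, and still so for the second after the job is handed in, with the robot touching nothing.
It also fails if it takes over 34 s, if anything falls off the work surface, if the arm or the gripper's body presses on something with over 40 N, if the wrist force passes 120 N, or if a joint passes its speed limit or range.

## Robot

A 7-joint arm with a two-finger parallel gripper is mounted at the origin on the work surface. World frame = base frame: x ahead of the robot, y to its left, z up, the work surface at z = 0. Lengths are in m, angles in rad, forces in N, time in s.
With the tool pointing down it reaches from about 0.4 to 0.875 m from the base axis. Payload 6.5 kg.
Tool frame: the origin (TCP) lies midway between the tips of the shut fingers; the grasp point (between the pads) lies 19 mm behind it; z points along the fingers, y is the line along which they close (so a half turn about z gives the same grasp; the last joint's range is limited). The gripper opens to 88 mm and grips with 3 to 60 N. Pads are 18 mm wide; open, the fingers measure 123 mm over their backs; the gripper's body (75 mm by 187 mm) begins 45 mm behind the grasp point.
Start: joints at [1.178, 0.536, -0.004, 1.538, 0.003, 1.067, -0.071], TCP at [0.209, -0.616, 0.239] pointing down, gripper open.
Joint ranges: [-2.7, 2.7], [-0.37, 2.16], [-1.27, 1.26], [0.24, 2.4], [-1.31, 4.45], [0.19, 1.91], [-2.76, 2.76]. Speed limits (rad/s): [2.39, 2.39, 3.14, 3.14, 3.14, 3.14, 3.14].

## Interface

Orientations are given as a unit quaternion [x, y, z, w].
In Python, from station import * gives the robot as it stands.
- The arm moves only by the tool play_rows, never from a script. Its argument "deltas" is a list of rows, each an object with "claw": the closure, from 0 (fully open) to 1 (shut); "offset": the shift along the world's x, y, z in m, a list of three; "spin": the turn about the world's z in rad. In form: [{"claw": claw, "offset": [dx, dy, dz], "spin": spin}, ...]. A call has 1 to 12 rows; each row shifts and turns the commanded pose from where the row before left it; what a row does not reach is not made up. A row lasts 1/12 s, in which the tool goes at most 41.7 mm and 7.16 degrees, less where a joint would pass 70% of its speed; a pose out of reach is approached as far as the arm can. A call with a gripper value outside its range is refused whole. The fingers move at their own pace and stop on an object; "force" is the grip in N (left out, the last holds). Time passes only in rows, so rows that do not move let the fingers close. It gives the time, the measured TCP pose, the force, the opening and the grip force at its end, in the units of the state.
- observe(): the state, without advancing time (a new reading comes with each control period).
- snapshot(name): name is "side" or "top"; returns a dict with "img" (400x640x3 uint8, red, green, blue), "z_map" (400x640 float32, m along the optical axis (not along the pixel's ray), 0 where there is no reading), "fov_y" (degrees; the focal length in pixels is half the picture's height over the tangent of half this angle, whatever the lens; pixels are square), "cx", "cy" (the principal point, pixels), "origin" and "orientation" of the camera in the world. Camera axes: x right, y down, z forward; pixel columns grow to the right and rows downward; lengths in m; the calibration is good to about 2 mm. A picture is of the moment at which its call begins.
- sign_off(): hands the job in; it is judged then, once.
Trained networks look in the newest picture that a camera, given by its name, has taken for a name from the list of things; names that differ only in an ending like _2 or _b are one class to them, and where a whole thing is asked for, a point or a joint stands for the part that bears it (a point fixed in the world has none). Each returns a list of dicts, best first, with "score" (0 to 1); they miss things now and then, are a little off and sometimes report something else, mostly with a low value. They report only what shows in the picture. A call takes as long as a camera call.
- spot_in(camera, thing): "rect" ([left, top, right, bottom] in pixels, round what is visible of it).
- trace(camera, thing): "mask" (400x640 bool, what is visible of it) and "rect" ([left, top, right, bottom] in pixels, round what is visible of it).
The state is a dict: "clock": time; "joint_positions": joint angles; "qvel": joint speeds; "tau": joint torques, N m; "tcp_pos": TCP position; "ee_rot": TCP orientation; "wrist_force": force on the tool from outside, world axes, zero at the start; "torque": the same for the moment, N m; "opening": finger opening in m; "gripper_force": force on a finger pad.
Only numpy, scipy, OpenCV 4.12 (cv2) and the standard library are available. Lean on these libraries where they do the work, as an engineer would, in place of code of your own. Each camera call takes 0.05 s, during which the arm holds its last target. There are 200 camera calls.

## Working session

There is one attempt and no reset: what is moved stays moved. The work goes in short steps, Python scripts to look and compute and a tool call to move; the robot and the scene stay as the last step left them, time stands still between calls to the robot, and variables do not carry over. Pictures are saved under pics/ and viewed, at most 10 in all, crops included, and the job is handed in when it is done.

Besides the shell and the picture viewer there is one more tool, called after "Request:" as name(argument=value, ...) on one line, values as JSON. play_rows: Moves the arm, as the interface text tells. Its arguments: {"type":"object","properties":{"deltas":{"type":"array","items":{"type":"object","properties":{"claw":{"type":"number"},"offset":{"type":"array","items":{"type":"number"}},"spin":{"type":"number"}}}},"force":{"type":"number"}},"required":["deltas"]}

```bash
mkdir -p pics; cat > h.py <<'E'
from station import *
import numpy as np, cv2
from scipy.spatial.transform import Rotation as R
def cloud(s):
    f=200/np.tan(np.radians(s["fov_y"])/2)
    v,u=np.mgrid[:400,:640]; z=s["z_map"]
    p=np.dstack([(u-s["cx"])/f*z,(v-s["cy"])/f*z,z])
    P=p@R.from_quat(s["orientation"]).as_matrix().T+np.array(s["origin"]); P[z==0]=np.nan
    return P
E
python3 - <<'E'
from h import *
ims=[]
for c in("top","side"):
    s=snapshot(c);P=cloud(s);cv2.imwrite(f"pics/{c}1.png",s["img"][:,:,::-1]);print(c,s["origin"],s["fov_y"])
    for t in("red_top","green_top","blue_can"):
        for d in trace(c,t)[:3]:
            m=d["mask"];q=P[m];q=q[~np.isnan(q[:,0])]
            if len(q)==0: print(t,d["rect"],"nodepth");continue
            zt=np.percentile(q[:,2],98);k=q[q[:,2]>zt-.004]
            print(t,round(d["score"],2),np.round(d["rect"]),len(q),"ztop",zt.round(4),"n",len(k),"mid",((k.max(0)+k.min(0))/2).round(4),"ext",np.ptp(k,axis=0).round(3))
o=observe();print(o["clock"],o["tcp_pos"],o["ee_rot"],o["wrist_force"])
E
```

```text
top [ 0.50034706 -0.00379955  1.03509809] 46.16926227131496
red_top 0.85 [184. 182. 239. 236.] 2304 ztop 0.1747 n 862 mid [0.5852 0.2288 0.1739] ext [0.067 0.079 0.006]
green_top 0.89 [288. 165. 339. 218.] 2142 ztop 0.1724 n 833 mid [0.6128 0.0256 0.1712] ext [0.066 0.067 0.006]
blue_can 0.77 [400. 162. 472. 223.] 3179 ztop 0.1589 n 884 mid [ 0.6157 -0.2075  0.1584] ext [0.067 0.08  0.007]
side [ 0.48290771 -0.56020715  0.55812769] 48.777800297545184
red_top 0.61 [278. 109. 328. 135.] 1285 ztop 0.1731 n 467 mid [0.5852 0.2227 0.1715] ext [0.066 0.068 0.005]
green_top 0.86 [306. 155. 375. 199.] 2111 ztop 0.1708 n 796 mid [0.6131 0.0247 0.1694] ext [0.067 0.069 0.005]
blue_can 0.59 [336. 254. 429. 392.] 10333 ztop 0.1574 n 1881 mid [ 0.6154 -0.2116  0.1563] ext [0.067 0.068 0.006]
0.4 [ 0.20863541 -0.61552721  0.23857771] [ 9.86674121e-01  1.62708826e-01 -4.78322724e-05 -1.20630656e-04] [-0.23131155  0.92043014  0.43255949]
```

View pics/top1.png

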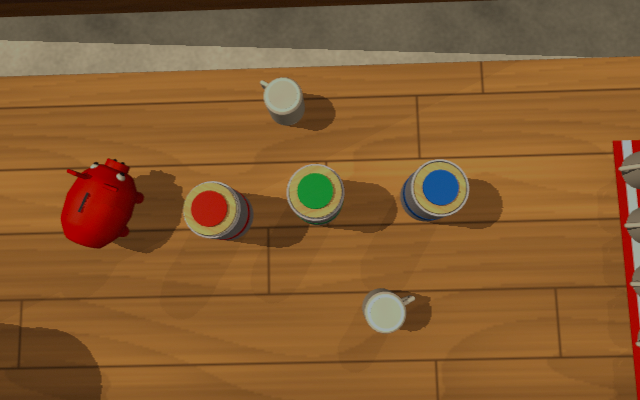

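View pics/side1.png

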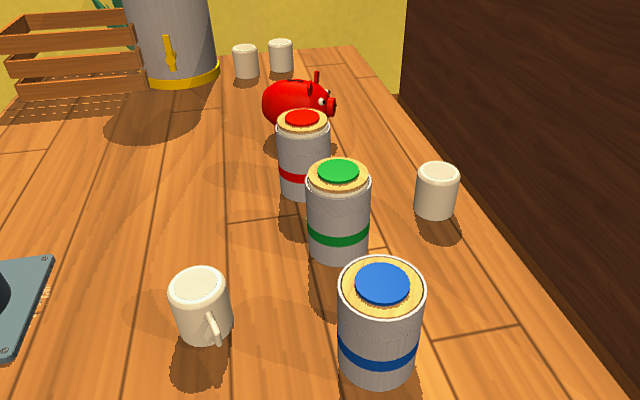

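The top view shows the red disc at (210,209), green at (316,191) and blue at (440,187). The side view shows both raised lids clearly. I'll refine the centres by disc colour while moving in above everything.

```bash
cat > m.py <<'E'
from h import *
def measure():
  for c in("top","side"):
    s=snapshot(c);P=cloud(s);hsv=cv2.cvtColor(s["img"],cv2.COLOR_RGB2HSV)
    for t in("red_top","green_top","blue_can"):
        d=trace(c,t)
        if not d or d[0]["score"]<.4: print(c,t,"none");continue
        m=d[0]["mask"]&(hsv[:,:,1]>150)&(P[:,:,2]>.145)
        h=hsv[:,:,0].astype(int); m&={"r":(h<7)|(h>172),"g":(h>45)&(h<80),"b":(h>95)&(h<125)}[t[0]]
        m=cv2.erode(m.astype(np.uint8),np.ones((3,3)))>0
        q=P[m]; 
        if len(q): print(c,t,len(q),"mean",q.mean(0).round(4),"mid",((q.max(0)+q.min(0))/2).round(4),"ext",np.ptp(q,axis=0).round(3),"zmed",np.median(q[:,2]).round(4))
E
python3 -c "from m import *;measure()"
```

```text
top red_top none
top green_top 843 mean [0.6125 0.026  0.1699] mid [0.613  0.0256 0.1697] ext [0.063 0.06  0.009] zmed 0.1699
top blue_can 801 mean [ 0.6141 -0.2094  0.1568] mid [ 0.6148 -0.2091  0.1566] ext [0.061 0.061 0.01 ] zmed 0.1568
side red_top 357 mean [0.5849 0.2177 0.172 ] mid [0.5844 0.2191 0.1712] ext [0.061 0.06  0.006] zmed 0.172
side green_top 667 mean [0.6123 0.0206 0.1697] mid [0.613  0.0235 0.1692] ext [0.062 0.065 0.005] zmed 0.1697
side blue_can 1642 mean [ 0.614  -0.214   0.1565] mid [ 0.615  -0.2128  0.1562] ext [0.064 0.065 0.005] zmed 0.1565
```

Request:
play_rows(deltas=[{"claw":1,"offset":[0.03,0.015,0],"spin":0},{"claw":1,"offset":[0.03,0.015,0],"spin":0},{"claw":1,"offset":[0.03,0.02,0],"spin":0},{"claw":1,"offset":[0.03,0.02,0],"spin":0},{"claw":1,"offset":[0.03,0.02,0],"spin":0},{"claw":1,"offset":[0.025,0.025,0],"spin":0},{"claw":1,"offset":[0.025,0.025,0],"spin":0},{"claw":1,"offset":[0.025,0.025,0],"spin":0},{"claw":1,"offset":[0.02,0.03,0],"spin":0},{"claw":1,"offset":[0.02,0.03,0],"spin":0},{"claw":1,"offset":[0.02,0.03,0],"spin":0},{"claw":1,"offset":[0.02,0.03,0],"spin":0}], force=20)

```text
clock: 1.8
tcp_pos: [0.5144, -0.3291, 0.2389]
ee_rot: [0.987, 0.163, 0.0, 0.0]
wrist_force: [0.9, -0.6, 0.6]
opening: 0.0105
gripper_force: 0.0
```

Request:
play_rows(deltas=[{"claw":1,"offset":[0.005,0.034,0]},{"claw":1,"offset":[0.005,0.034,0]},{"claw":1,"offset":[0.005,0.034,0]},{"claw":1,"offset":[0.005,0.034,0]},{"claw":1,"offset":[0.005,0.034,0]},{"claw":1,"offset":[0.005,0.034,0]},{"claw":1,"offset":[0.005,0.034,0]},{"claw":1,"offset":[0.005,0.034,0]},{"claw":1,"offset":[0.005,0.034,0]},{"claw":1,"offset":[0.005,0.034,0]},{"claw":1,"offset":[0.005,0.034,0]},{"claw":1,"offset":[0.005,0.034,0]}])

```text
invalid input
```

Request:
play_rows(deltas=[{"claw":1,"offset":[0.003,0.034,0]},{"claw":1,"offset":[0.003,0.034,0]},{"claw":1,"offset":[0.003,0.034,0]},{"claw":1,"offset":[0.002,0.03,0]},{"claw":1,"offset":[0,0,0]},{"claw":1,"offset":[0,0,0]}])

```text
invalid input
```

Spin is required.

Request:
play_rows(deltas=[{"claw":1,"offset":[0.005,0.034,0],"spin":0},{"claw":1,"offset":[0.005,0.034,0],"spin":0},{"claw":1,"offset":[0.005,0.034,0],"spin":0},{"claw":1,"offset":[0.005,0.034,0],"spin":0},{"claw":1,"offset":[0.005,0.034,0],"spin":0},{"claw":1,"offset":[0.005,0.034,0],"spin":0},{"claw":1,"offset":[0.005,0.034,0],"spin":0},{"claw":1,"offset":[0.005,0.034,0],"spin":0},{"claw":1,"offset":[0.005,0.034,0],"spin":0},{"claw":1,"offset":[0.005,0.034,0],"spin":0},{"claw":1,"offset":[0.005,0.034,0],"spin":0},{"claw":1,"offset":[0.005,0.034,0],"spin":0}])

```text
clock: 2.8
tcp_pos: [0.5737, 0.079, 0.2389]
ee_rot: [0.987, 0.163, 0.0, 0.0]
wrist_force: [0.6, -0.3, 0.3]
opening: 0.0005
gripper_force: 0.0
```

Request:
play_rows(deltas=[{"claw":1,"offset":[0.003,0.034,0],"spin":0},{"claw":1,"offset":[0.003,0.034,0],"spin":0},{"claw":1,"offset":[0.003,0.034,0],"spin":0},{"claw":1,"offset":[0.002,0.03,0],"spin":0},{"claw":1,"offset":[0,0,0],"spin":0},{"claw":1,"offset":[0,0,0],"spin":0}])

```text
clock: 3.3
tcp_pos: [0.5841, 0.2119, 0.2386]
ee_rot: [0.986, 0.165, -0.0, -0.0]
wrist_force: [0.4, -0.5, -0.1]
opening: 0.0006
gripper_force: 0.0
```

Request:
play_rows(deltas=[{"claw":1,"offset":[0.001,0.009,0],"spin":0},{"claw":1,"offset":[0,0,-0.02],"spin":0},{"claw":1,"offset":[0,0,-0.02],"spin":0},{"claw":1,"offset":[0,0,-0.015],"spin":0},{"claw":1,"offset":[0,0,0],"spin":0},{"claw":1,"offset":[0,0,0],"spin":0}])

```text
clock: 3.8
tcp_pos: [0.5856, 0.2172, 0.1834]
ee_rot: [0.987, 0.162, -0.001, 0.0]
wrist_force: [0.4, -0.3, 0.1]
opening: 0.0005
gripper_force: 0.0
```

```bash
python3 - <<'E'
from h import *
o=observe();print(o["tcp_pos"],o["wrist_force"])
a=snapshot("top")["img"];b=snapshot("side")["img"]
cv2.imwrite("pics/near.png",np.hstack([cv2.resize(a[130:290,130:290],(400,400)),cv2.resize(b[60:220,230:390],(400,400))])[:,:,::-1])
E
```

```text
[0.58560929 0.2171538  0.1833873 ] [ 0.39273353 -0.29128438  0.06183662]
```

View pics/near.png

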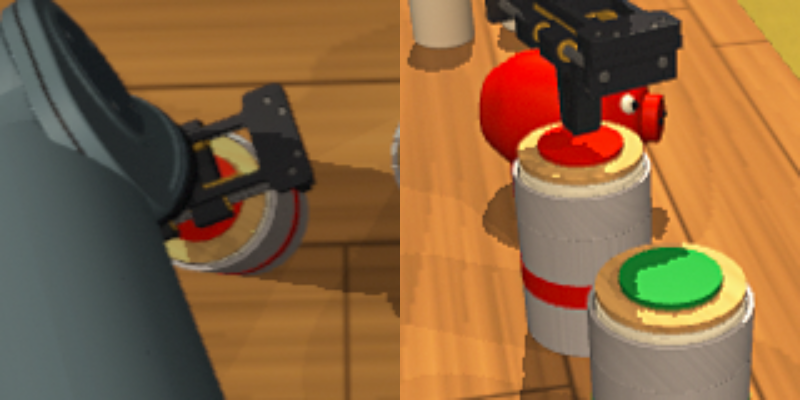

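The tip is over the red disc, near its centre, and clear of everything else. Now pressing in small steps.

Request:
play_rows(deltas=[{"claw":1,"offset":[0,0.003,-0.004],"spin":0},{"claw":1,"offset":[0,0,-0.004],"spin":0},{"claw":1,"offset":[0,0,-0.003],"spin":0},{"claw":1,"offset":[0,0,-0.002],"spin":0},{"claw":1,"offset":[0,0,-0.002],"spin":0},{"claw":1,"offset":[0,0,-0.002],"spin":0},{"claw":1,"offset":[0,0,0],"spin":0}])

```text
clock: 4.48
tcp_pos: [0.5857, 0.2217, 0.1672]
ee_rot: [0.987, 0.163, 0.0, -0.0]
wrist_force: [-1.2, 0.1, 4.5]
opening: 0.0006
gripper_force: 2.0
```

Request:
play_rows(deltas=[{"claw":1,"offset":[0,0,-0.002],"spin":0},{"claw":1,"offset":[0,0,-0.002],"spin":0},{"claw":1,"offset":[0,0,-0.001],"spin":0},{"claw":1,"offset":[0,0,0],"spin":0},{"claw":1,"offset":[0,0,0],"spin":0}])

```text
clock: 4.9
tcp_pos: [0.5857, 0.2217, 0.1624]
ee_rot: [0.987, 0.163, 0.0, -0.0]
wrist_force: [-1.6, 0.3, 5.1]
opening: 0.0004
gripper_force: 2.6
```

Request:
play_rows(deltas=[{"claw":1,"offset":[0,0,-0.002],"spin":0},{"claw":1,"offset":[0,0,-0.002],"spin":0},{"claw":1,"offset":[0,0,-0.001],"spin":0},{"claw":1,"offset":[0,0,-0.001],"spin":0},{"claw":1,"offset":[0,0,0],"spin":0},{"claw":1,"offset":[0,0,0],"spin":0}])

```text
clock: 5.4
tcp_pos: [0.5857, 0.2217, 0.1565]
ee_rot: [0.987, 0.163, 0.0, -0.0]
wrist_force: [-1.7, -0.1, 7.5]
opening: 0.0006
gripper_force: 3.1
```

Request:
play_rows(deltas=[{"claw":1,"offset":[0,0,-0.001],"spin":0},{"claw":1,"offset":[0,0,0],"spin":0},{"claw":1,"offset":[0,0,0],"spin":0}])

```text
clock: 5.65
tcp_pos: [0.5858, 0.2217, 0.1564]
ee_rot: [0.987, 0.163, 0.0, -0.0]
wrist_force: [-5.4, -2.0, 13.2]
opening: 0.0005
gripper_force: 6.6
```

Request:
play_rows(deltas=[{"claw":1,"offset":[0,0,-0.001],"spin":0},{"claw":1,"offset":[0,0,0],"spin":0},{"claw":1,"offset":[0,0,0],"spin":0}])

```text
clock: 5.9
tcp_pos: [0.5858, 0.2217, 0.1564]
ee_rot: [0.987, 0.163, 0.0, 0.0]
wrist_force: [-7.3, -3.3, 19.5]
opening: 0.0009
gripper_force: 9.9
```

Hard stop reached: no motion at 19.5 N. I'll lift and go to green.

Request:
play_rows(deltas=[{"claw":1,"offset":[0,0,0.004],"spin":0},{"claw":1,"offset":[0,0,0.015],"spin":0},{"claw":1,"offset":[0,0,0.025],"spin":0},{"claw":1,"offset":[0,0,0.02],"spin":0},{"claw":1,"offset":[0.003,-0.02,0],"spin":0},{"claw":1,"offset":[0.004,-0.03,0],"spin":0},{"claw":1,"offset":[0.004,-0.03,0],"spin":0},{"claw":1,"offset":[0.004,-0.03,0],"spin":0},{"claw":1,"offset":[0.004,-0.03,0],"spin":0},{"claw":1,"offset":[0.004,-0.03,0],"spin":0},{"claw":1,"offset":[0.004,-0.027,0],"spin":0},{"claw":1,"offset":[0,0,0],"spin":0}])

```text
clock: 6.9
tcp_pos: [0.6133, 0.016, 0.2174]
ee_rot: [0.987, 0.158, -0.0, 0.002]
wrist_force: [-0.0, -1.3, 0.9]
opening: 0.0003
gripper_force: 0.0
```

```bash
python3 -c "
from m import *;measure();o=observe();print(o['tcp_pos'],o['wrist_force'])"
```

```text
top red_top 811 mean [0.5846 0.2237 0.1566] mid [0.5847 0.2235 0.1569] ext [0.061 0.062 0.01 ] zmed 0.1567
top green_top none
top blue_can 811 mean [ 0.6145 -0.2093  0.1568] mid [ 0.6148 -0.2092  0.1573] ext [0.061 0.061 0.009] zmed 0.1567
side red_top 356 mean [0.5843 0.2178 0.1564] mid [0.5841 0.2202 0.1561] ext [0.06  0.063 0.005] zmed 0.1564
side green_top 675 mean [0.6124 0.0209 0.1697] mid [0.6129 0.0229 0.169 ] ext [0.062 0.065 0.005] zmed 0.1697
side blue_can 1606 mean [ 0.6146 -0.2141  0.1565] mid [ 0.6145 -0.2123  0.1562] ext [0.064 0.065 0.006] zmed 0.1565
[0.61251209 0.025877   0.21769918] [-0.79131051  0.09481727 -0.26214391]
```

Red is home at 156 mm, the same height as the closed blue, and hasn't moved. The TCP is now over green at (0.6125, 0.026).

Request:
play_rows(deltas=[{"claw":1,"offset":[0,-0.001,-0.015],"spin":0},{"claw":1,"offset":[0,0,-0.015],"spin":0},{"claw":1,"offset":[0,0,-0.008],"spin":0},{"claw":1,"offset":[0,0,0],"spin":0},{"claw":1,"offset":[0,0,-0.004],"spin":0},{"claw":1,"offset":[0,0,-0.003],"spin":0},{"claw":1,"offset":[0,0,-0.002],"spin":0},{"claw":1,"offset":[0,0,-0.002],"spin":0},{"claw":1,"offset":[0,0,-0.002],"spin":0},{"claw":1,"offset":[0,0,0],"spin":0}])

```text
clock: 8.13
tcp_pos: [0.613, 0.0235, 0.1674]
ee_rot: [0.987, 0.163, 0.0, 0.0]
wrist_force: [-0.9, 0.3, 3.5]
opening: 0.0006
gripper_force: 1.7
```

Request:
play_rows(deltas=[{"claw":1,"offset":[0,0,-0.002],"spin":0},{"claw":1,"offset":[0,0,-0.002],"spin":0},{"claw":1,"offset":[0,0,-0.001],"spin":0},{"claw":1,"offset":[0,0,0],"spin":0},{"claw":1,"offset":[0,0,0],"spin":0}])

```text
clock: 8.55
tcp_pos: [0.613, 0.0235, 0.1626]
ee_rot: [0.987, 0.163, 0.0, 0.0]
wrist_force: [-2.2, -0.0, 5.2]
opening: 0.0006
gripper_force: 2.5
```

Request:
play_rows(deltas=[{"claw":1,"offset":[0,0,-0.002],"spin":0},{"claw":1,"offset":[0,0,-0.002],"spin":0},{"claw":1,"offset":[0,0,-0.001],"spin":0},{"claw":1,"offset":[0,0,-0.001],"spin":0},{"claw":1,"offset":[0,0,0],"spin":0},{"claw":1,"offset":[0,0,0],"spin":0}])

```text
clock: 9.05
tcp_pos: [0.613, 0.0235, 0.1566]
ee_rot: [0.987, 0.163, 0.0, 0.0]
wrist_force: [-1.5, -0.0, 5.7]
opening: 0.0004
gripper_force: 2.8
```

Request:
play_rows(deltas=[{"claw":1,"offset":[0,0,-0.001],"spin":0},{"claw":1,"offset":[0,0,-0.001],"spin":0},{"claw":1,"offset":[0,0,0],"spin":0},{"claw":1,"offset":[0,0,0],"spin":0}])

```text
clock: 9.38
tcp_pos: [0.6131, 0.0235, 0.1564]
ee_rot: [0.987, 0.163, 0.001, 0.0]
wrist_force: [-7.8, -0.5, 17.6]
opening: 0.0003
gripper_force: 9.3
```

Hard stop on green. I'll lift clear and check.

Request:
play_rows(deltas=[{"claw":1,"offset":[0,0,0.004],"spin":0},{"claw":1,"offset":[0,0,0.015],"spin":0},{"claw":1,"offset":[0,0,0.03],"spin":0},{"claw":1,"offset":[0,0,0.04],"spin":0},{"claw":1,"offset":[0,0,0.02],"spin":0},{"claw":1,"offset":[-0.03,0,0.0],"spin":0},{"claw":1,"offset":[-0.03,0,0],"spin":0},{"claw":1,"offset":[-0.03,0,0],"spin":0},{"claw":1,"offset":[-0.03,0,0],"spin":0},{"claw":1,"offset":[0,0,0],"spin":0},{"claw":1,"offset":[0,0,0],"spin":0}])

```text
clock: 10.3
tcp_pos: [0.4919, 0.0233, 0.2631]
ee_rot: [0.987, 0.163, 0.0, 0.0]
wrist_force: [0.9, 0.4, 0.9]
opening: 0.0008
gripper_force: 0.0
```

```bash
python3 -c "
from m import *;measure();o=observe();print(o['tcp_pos'],o['wrist_force'],o['clock']);cv2.imwrite('pics/end.png',snapshot('side')['img'][:,:,::-1])"
```

```text
top red_top 781 mean [0.5844 0.2239 0.1566] mid [0.5846 0.2232 0.1569] ext [0.061 0.062 0.01 ] zmed 0.1566
top green_top 799 mean [0.6123 0.0252 0.1566] mid [0.6134 0.026  0.1566] ext [0.061 0.061 0.01 ] zmed 0.1566
top blue_can 799 mean [ 0.6143 -0.2096  0.1568] mid [ 0.6149 -0.2092  0.1573] ext [0.061 0.06  0.01 ] zmed 0.1567
side red_top 376 mean [0.5841 0.2176 0.1564] mid [0.5841 0.2191 0.1558] ext [0.06  0.063 0.005] zmed 0.1565
side green_top none
side blue_can 1609 mean [ 0.6138 -0.2138  0.1565] mid [ 0.6147 -0.2126  0.1566] ext [0.064 0.065 0.005] zmed 0.1565
[0.49315867 0.02347181 0.26252495] [ 0.15121058 -0.36842457 -0.2002972 ] 10.7
```

View pics/end.png

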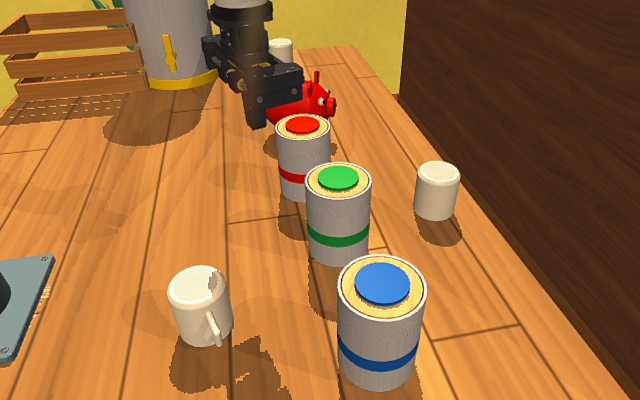

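The red lid (302,125) and green lid (338,178) are now flush with their rims. All three cans stand where they were, and the arm is clear.

```bash
python3 -c "
from station import *;print(sign_off())"
```

```text
the job is handed in; nothing more can be done
None
```

The red lid, then the green, was pressed down to its hard stop, and both discs now measure about 156 mm up with the cans in place; blue was not touched, and the job was handed in at about 11 s.

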